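# Free the wedged parts tray from the trough

### The arm

A 7-joint arm with a two-finger parallel gripper is mounted at the origin on the work surface. World frame = base frame: x ahead of the robot, y to its left, z up, the work surface at z = 0. Lengths are in m, angles in degrees, forces in N, time in s.
With the tool pointing down it reaches from about 0.425 to 0.875 m from the base axis. Payload 8.4 kg.
Tool frame: the origin (TCP) lies at the very end of the fingers, on their centre line; the grasp point (between the pads) lies grasp_offset behind it (grasp_offset is the distance from the TCP to the grasp point, in m); z points along the fingers, y is the line along which they close (so a half turn about z gives the same grasp; the last joint's range is limited). The gripper opens to 85 mm and grips with 20 to 120 N. Pads are 22 mm wide; open, the fingers measure 114 mm over their backs; the gripper's body (76 mm by 85 mm) begins 54 mm behind the grasp point. The pads swing forward as they close: fully open they stand 13 mm farther back than shut.
Start: joints at [-79.481, 19.091, 2.286, 83.961, -0.768, 76.965, -3.352], TCP at [0.181, 0.624, 0.231] pointing down, gripper open.
Joint ranges: [-147.57, 147.57], [-21.85, 119.76], [-74.77, 79.35], [14.55, 137.4], [-85.83, 265.84], [4.83, 119.75], [-152.11, 152.11]. Speed limits (degrees/s): [127.2, 127.2, 159.86, 159.86, 180, 180, 180].

### API

Orientations are given as [roll, pitch, yaw] about the fixed x, y, z axes, in that order (R = Rz(yaw) Ry(pitch) Rx(roll)).
In Python, from rig import * gives the robot as it stands.
- The arm moves only by the tool move_arm, never from a script. Its argument "commands" is a list of rows, each an object with "turn": the turn, a rotation vector about the tool's x, y, z in rad, a list of three; "xyz": the shift along the tool's x, y, z in mm, a list of three; "jaw": the closure, from 0 (fully open) to 1 (shut). A call has 1 to 12 rows; each row is the pose to reach, as a shift and turn from the pose commanded when the call began, along the tool's axes at that moment; what a row does not reach only later rows make up. A row lasts 1/8 s, in which the tool goes at most 62.5 mm and 10.7 degrees, less where a joint would pass 70% of its speed; a pose out of reach is approached as far as the arm can. A call with a gripper value outside its range is refused whole. The fingers move at their own pace and stop on an object; "force" is the grip in N (left out, the last holds). Time passes only in rows, so rows that repeat a pose let the fingers close. It gives the time, the measured TCP pose, the force, the opening and the grip force at its end, in the units of the state.
- state(): the state, without advancing time (a new reading comes with each control period).
- grab_frame(name): name is "scene" or "top" or "wrist"; returns the picture (384x512x3 uint8, red, green, blue); there is no depth.
- camera_info(name): a dict with "vertical_fov" (degrees; the focal length in pixels is half the picture's height over the tangent of half this angle, whatever the lens; pixels are square), "cx", "cy" (the principal point, pixels), "pose" (4x4, takes a point from camera to world coordinates). Camera axes: x right, y up, looking along -z (the intrinsics and any distortion apply to the point x, -y, -z); pixel columns grow to the right and rows downward; lengths in m; the calibration is good to about 2 mm. A picture is of the moment at which its call begins: read the wrist's pose just before it. camera_info takes no time and is no camera call; for the wrist camera it gives the pose at the moment of the call.
- close_job(): hands the job in; it is judged then, once.
Trained networks look in the newest picture that a camera, given by its name, has taken for a name from the list of things; names that differ only in an ending like _2 or _b are one class to them, and where a whole thing is asked for, a point or a joint stands for the part that bears it (a point fixed in the world has none). Each returns a list of dicts, best first, with "conf" (0 to 1); they miss things now and then, are a little off and sometimes report something else, mostly with a low value. They report only what shows in the picture. A call takes as long as a camera call.
- search_frame(name, camera): "point" ([row, column] in pixels, amid what is visible of it).
The state is a dict: "clock": time; "qpos": joint angles; "dq": joint speeds; "joint_torque": joint torques, N m; "ee_pos": TCP position; "orientation": TCP orientation; "wrist_force": force on the tool from outside, world axes, zero at the start; "ft_torque": the same for the moment, N m; "width": finger opening in m; "finger_force": force on a finger pad.
Only numpy, scipy, OpenCV 4.12 (cv2) and the standard library are available. Lean on these libraries where they do the work, as an engineer would, in place of code of your own. Each camera call takes 0.05 s, during which the arm holds its last target. There are 200 camera calls.

### The job

One of the two parts trays has dropped in slantwise and is wedged between the sloping ends of the steel trough. Take it by its bar, turn it level while it is still down in the trough so that its corners come free of the ends, then lift it out, keeping it level, and set it down gently in the middle of the work mat, standing upright. Leave the other tray where it stands.

Things in the scene. Friction and masses are not known exactly. Their poses are not given: they have to be found in the camera images.
- tray_center (a point): Wedged white tray, 130 (its x) x 70 x 20 mm, with two posts on its centreline at x +-36 mm and a black bar over them along x: 80 long, 16 wide, 16 high, bar centre 39.5 mm above this point along tray z. Point: tray centre, 47.5 mm above its underside. 0.25 kg. Starts pitched 22 deg about its y: -x end down on the trough floor, +x end caught high on the other sloping end; z = its own up.
- trough: Fixed open steel trough, 172 (x) x 108 x 80 mm high; origin under its centre. Upright sides, 100 mm apart; the ends (+-x) slope outward: inside 102 mm long at the floor (4 mm up), 163 at the rim. The tray's x lies along its x. A level tray fits between the ends only centred, underside 40 mm or more above the origin (middle of the underside starts at 29): raise it about 25 mm while levelling.
- mat: Flat work mat fixed to the bench, black with a turquoise border, 220 mm (x) by 260 mm (y), 4 mm thick. Origin at the centre of its underside.
- spare_center (a point): The other tray, to be left alone, standing level on the bench: same make, size, axes and kind of point as the wedged one.

How it is judged (in metres and radians):
On the way, in this order (a step that is already met when the one before it is completed fails the run):
1. the tray is level (within 10 degrees) while its underside is still below the trough's rim (angle between tray_center's own z axis and vertical below 0.1745 rad and z of tray_center in the frame of trough below 0.1275 m and x of tray_center in the frame of trough between -0.05 and 0.05 m and y of tray_center in the frame of trough between -0.03 and 0.03 m), for 0.1 s.
2. the tray is lifted out above the trough, still level (within 15 degrees) (z of tray_center in the frame of trough above 0.1325 m and angle between tray_center's own z axis and vertical below 0.262 rad), for 0.05 s.
At the end, for the whole second after the job is handed in: The freed tray stands upright (within 10 degrees) and at rest on the mat, its centre within 50 mm of the mat's centre along each of the mat's sides; the other tray has not been moved (by more than 20 mm) (angle between tray_center's own z axis and vertical below 0.1745 rad and z of tray_center in the frame of mat between 0.0455 and 0.0575 m and linear speed of tray below 0.02 m/s and x of tray_center in the frame of mat between -0.05 and 0.05 m and y of tray_center in the frame of mat between -0.05 and 0.05 m); the robot touches nothing.
It fails at once if the tray is out of the trough while tilted more than 20 degrees (z of tray_center in the frame of trough above 0.1325 m and angle between tray_center's own z axis and vertical above 0.349 rad).
It fails at once if the tray comes down on the mat faster than 0.5 m/s (as after a drop of about 13 mm) (z of tray_center in the frame of mat below 0.06 m and linear speed of tray above 0.5 m/s and x of tray_center in the frame of mat between -0.12 and 0.12 m and y of tray_center in the frame of mat between -0.14 and 0.14 m).
It fails at once if the other tray is moved more than 20 mm (distance of spare_center from where it was at the start of the episode above 0.02 m).
It also fails if it takes over 42 s, if anything falls off the work surface, if the arm or the gripper's body presses on something with over 40 N, if the wrist force passes 120 N, or if a joint passes its speed limit or range.

## Working session

There is one attempt and no reset: what is moved stays moved. The work goes in short steps, Python scripts to look and compute and a tool call to move; the robot and the scene stay as the last step left them, time stands still between calls to the robot, and variables do not carry over. Pictures are saved under pics/ and viewed, at most 10 in all, crops included, and the job is handed in when it is done.

Besides the shell and the picture viewer there is one more tool, called by a JSON object that holds its "fn" and its "kwargs". move_arm: Moves the arm, as the interface text tells. Its arguments: {"type":"object","properties":{"commands":{"type":"array"},"force":{"type":"number"}},"required":["commands"]}

```bash
mkdir -p pics
python3 - <<'E'
from rig import *
import cv2,numpy as np
ims=[]
for n in("scene","top"):
    im=grab_frame(n);ims.append(im)
    i=camera_info(n);print(n,{k:(np.round(v,4).tolist() if k=='pose' else v) for k,v in i.items()})
    for t in("tray_center","trough","mat","spare_center"):
        print(t,search_frame(t,n)[:3])
a=np.hstack(ims)[:,:,::-1]
cv2.imwrite("pics/a.png",cv2.resize(a,(800,300),interpolation=cv2.INTER_AREA))
cv2.imwrite("pics/top.png",cv2.resize(ims[1],(800,600))[:,:,::-1])
print(state())
E
```

```text
scene {'vertical_fov': 43.16548539478394, 'cx': 251.171491851797, 'cy': 194.46882216954063, 'pose': [[-0.6963, -0.3956, 0.5989, 1.1895], [0.7176, -0.4019, 0.5688, 0.6194], [0.0156, 0.8258, 0.5637, 0.7218], [0.0, 0.0, 0.0, 1.0]]}
tray_center [{'point': [136.6, 177.9], 'conf': 0.81}]
trough [{'point': [154.2, 189.0], 'conf': 0.88}, {'point': [286.6, 411.3], 'conf': 0.68}]
mat [{'point': [238.3, 229.6], 'conf': 0.81}]
spare_center [{'point': [283.7, 410.1], 'conf': 0.63}]
top {'vertical_fov': 51.26789941024842, 'cx': 258.5064578306607, 'cy': 188.09951414792758, 'pose': [[0.0178, 0.9718, -0.235, 0.2954], [-0.9998, 0.0173, -0.004, 0.0066], [0.0002, 0.235, 0.972, 1.0783], [0.0, 0.0, 0.0, 1.0]]}
tray_center [{'point': [226.2, 394.0], 'conf': 0.85}]
trough [{'point': [231.9, 407.1], 'conf': 0.61}]
mat [{'point': [178.2, 274.2], 'conf': 0.73}]
spare_center [{'point': [225.9, 129.0], 'conf': 0.88}, {'point': [180.6, 273.5], 'conf': 0.58}]
{'clock': 0.5, 'qpos': array([-79.48281384,  19.09337158,   2.28555212,  83.96339144,
        -0.76717438,  76.9673177 ,  -3.35215583]), 'dq': array([-0.10163407, -0.05625104, -0.01141576,  0.00812364,  0.04551863,
       -0.12565651, -0.06663621]), 'joint_torque': array([-8.91486234e-04, -6.57755756e+01,  1.36155289e+00, -4.05510914e+01,
        1.66153593e-02,  3.85282168e-03, -2.24639916e-05]), 'ee_pos': array([0.18134983, 0.62412845, 0.23126203]), 'orientation': array([-1.79991158e+02,  5.79369269e-04,  1.63797591e+02]), 'wrist_force': array([-0.68918008, -0.02362671, -0.17468501]), 'ft_torque': array([ 0.03169402,  0.02072008, -0.04725873]), 'finger_force': 0.0, 'width': 0.08520867616016321}
```

View pics/top.png

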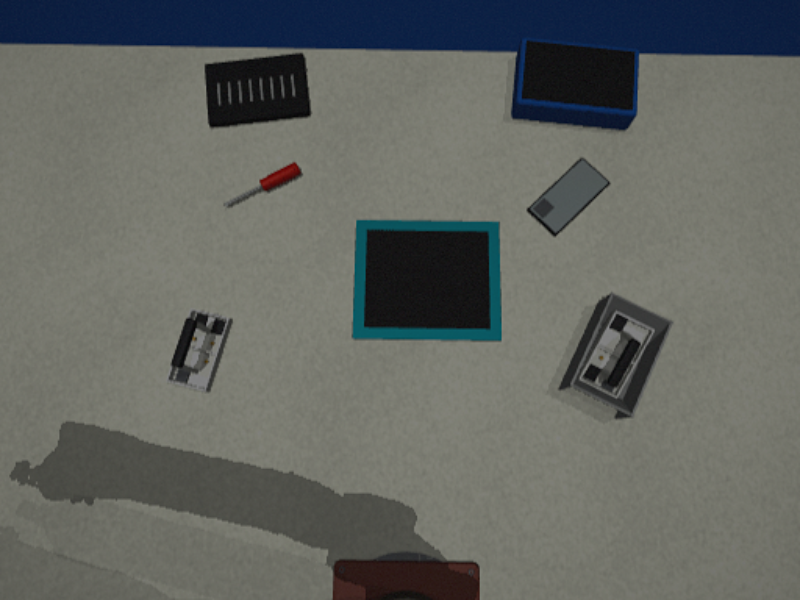

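View pics/a.png

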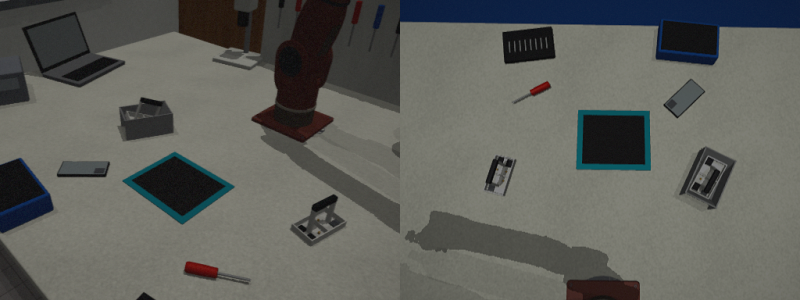

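The top view shows the mat at about (428,280), the trough with the wedged tray at about (615,355), and the spare tray at about (200,350). Next I zoom in on the trough in both views.

Run:
```python
from rig import *
import cv2,numpy as np
a=grab_frame("top");s=grab_frame("scene")
c1=cv2.resize(a[180:275,350:440],(400,422),interpolation=cv2.INTER_CUBIC)
c2=cv2.resize(s[110:190,140:230],(400,356),interpolation=cv2.INTER_CUBIC)
o=np.zeros((422,800,3),np.uint8);o[:,:400]=c1;o[:356,400:]=c2
o=np.clip(o.astype(float)*1.6,0,255).astype(np.uint8)
cv2.imwrite("pics/c.png",o[:,:,::-1])
```

```text
(no output)
```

View pics/c.png

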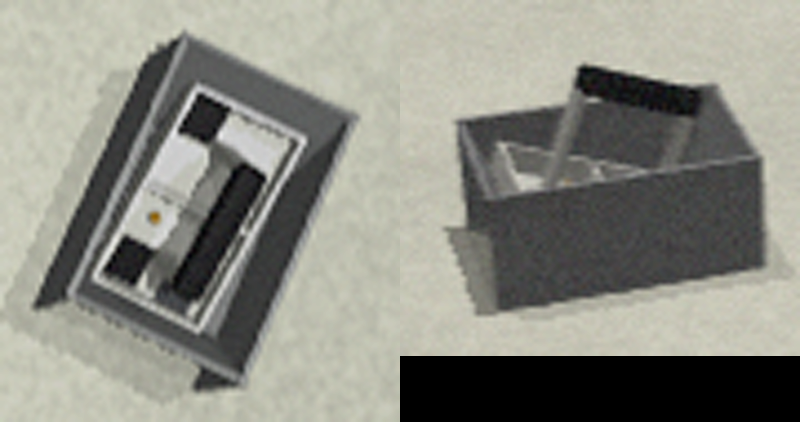

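The bar's high end is toward +x/−y in world, i.e. the upper side in the top view. The rim corners are clear in the crops, so I fit the trough and mat poses.

```bash
cat > h.py <<'E'
from rig import *
import numpy as np, cv2
from scipy.optimize import least_squares
from scipy.spatial.transform import Rotation as R
def proj(n,P,i=None):
    i=i or camera_info(n);T=np.linalg.inv(i["pose"]);P=np.atleast_2d(P)@T[:3,:3].T+T[:3,3]
    f=192/np.tan(np.radians(i["vertical_fov"]/2))
    return np.c_[i["cx"]+f*P[:,0]/-P[:,2], i["cy"]-f*P[:,1]/-P[:,2]]
def rect(p,w,d,z):
    c,s=np.cos(p[2]),np.sin(p[2]);L=np.array([[1,1],[1,-1],[-1,-1],[-1,1]])*[w/2,d/2]
    return np.c_[L@np.array([[c,s],[-s,c]])+p[:2],np.full(4,z)]
E
python3 - <<'E'
from h import *
k=400/90
A=np.array([[184,34],[357,117],[241,383],[70,297]])/k+[350,180]
S=np.array([[58,122],[360,158],[315,86],[95,197]])/k+[140,110]
# scene: left,right,back,front
it,isc=camera_info("top"),camera_info("scene")
def r(p,sc=True):
    P=rect(p,.172,.108,.08)
    a=(proj("top",P,it)-A).ravel()
    if not sc:return a
    q=proj("scene",P,isc)
    o=[q[:,0].argmin(),q[:,0].argmax(),q[:,1].argmin(),q[:,1].argmax()]
    return np.r_[a,(q[o]-S).ravel()]
for sc in(0,1):
    f=least_squares(r,[.2,-.25,-.5],args=(sc,));print("trough",f.x,np.degrees(f.x[2]),f.fun.round(1))
M=np.array([[357,221],[499,222],[501,340],[353,340]])*.64
g=least_squares(lambda p:(proj("top",rect(p,.22,.26,.004),it)-M).ravel(),[.3,0,0]);print("mat",g.x,g.fun.round(1))
p=f.x;Rz=R.from_euler('z',p[2]).as_matrix()
B=np.array([[-.023+s*.037-.003,0,.1098+s*.015+.007] for s in(1,-1)])@Rz.T+[p[0],p[1],0]
print("bar top ends",B,(proj("top",B,it)-[350,180])*k,(proj("scene",B,isc)-[140,110])*k+[400,0])
st=state();Rt=R.from_euler('xyz',st['orientation'],degrees=True);print(Rt.as_matrix().round(3))
E
```

```text
trough [ 0.44481563 -0.34117244 -0.45766447] -26.222242308716172 [ 0.1 -0.7  0.5 -0.5  0.7  1.  -1.2  0. ]
trough [ 0.44457273 -0.34016422 -0.45468844] -26.05172887533455 [-0.4 -0.6 -0.  -0.5  0.5  1.1 -1.6  0.2 -0.7 -1.   0.9 -0.8  0.2 -1.4
 -1.7  0.1]
mat [ 0.58249412 -0.03040754  0.00855572] [-0.6 -0.5 -0.  -0.3  0.9  0.8 -0.3 -0.1]
bar top ends [[ 0.45445511 -0.34499522  0.1318    ]
 [ 0.38797367 -0.31249572  0.1018    ]] [[252.19523871 173.49455496]
 [181.13112263 301.94728161]] [[584.75732751  63.37317336]
 [703.15717623  90.44912757]]
[[-0.96   0.279 -0.   ]
 [ 0.279  0.96   0.   ]
 [ 0.     0.    -1.   ]]
```

```bash
cat >> h.py <<'E'
TR=np.array([.4446,-.3402,0.]);YAW=-26.05
def tray_R(pitch,yaw=YAW): return R.from_euler('z',yaw,degrees=True)*R.from_euler('y',pitch,degrees=True)
def tool_R(pitch,yaw=YAW): return tray_R(pitch,yaw)*R.from_euler('y',180,degrees=True)
def delta(tcp,Rt):
    s=state();R0=R.from_euler('xyz',s['orientation'],degrees=True)
    print("xyz",(R0.inv().apply(np.array(tcp)-s['ee_pos'])*1000).round(1),"turn",(R0.inv()*Rt).as_rotvec().round(4))
E
python3 - <<'E'
from h import *
import rig
print(rig.grasp_offset if hasattr(rig,'grasp_offset') else [x for x in dir(rig) if x[0]!='_'])
bar=TR+R.from_euler('z',YAW,degrees=True).apply([-.023,0,.110])
Rt=tool_R(-22);print(bar,Rt.as_matrix().round(3))
delta([.58,.15,.30],Rt); delta(bar-Rt.apply([0,0,.10]),Rt)
E
```

```text
0.0187
[ 0.42393654 -0.33009943  0.11      ] [[-0.833  0.439  0.337]
 [ 0.407  0.898 -0.165]
 [-0.375 -0.    -0.927]]
xyz [-515.1 -344.1  -68.7] turn [ 0.033  -0.3831  0.1697]
xyz [-462.3 -842.3   28.6] turn [ 0.033  -0.3831  0.1697]
```

{"fn": "move_arm", "kwargs": {"commands": [{"xyz": [-510, -340, -70], "turn": [0, 0, 0], "jaw": 0.3}, {"xyz": [-510, -340, -70], "turn": [0, 0, 0], "jaw": 0.3}, {"xyz": [-510, -340, -70], "turn": [0, 0, 0], "jaw": 0.3}, {"xyz": [-510, -340, -70], "turn": [0, 0, 0], "jaw": 0.3}, {"xyz": [-510, -340, -70], "turn": [0, 0, 0], "jaw": 0.3}, {"xyz": [-510, -340, -70], "turn": [0, 0, 0], "jaw": 0.3}, {"xyz": [-510, -340, -70], "turn": [0, 0, 0], "jaw": 0.3}, {"xyz": [-510, -340, -70], "turn": [0, 0, 0], "jaw": 0.3}, {"xyz": [-510, -340, -70], "turn": [0, 0, 0], "jaw": 0.3}, {"xyz": [-510, -340, -70], "turn": [0, 0, 0], "jaw": 0.3}, {"xyz": [-510, -340, -70], "turn": [0, 0, 0], "jaw": 0.3}, {"xyz": [-510, -340, -70], "turn": [0, 0, 0], "jaw": 0.3}], "force": 40}}

```text
clock: 2.1
ee_pos: [0.576, 0.1558, 0.3012]
orientation: [180.0, -0.0, 163.8]
wrist_force: [-0.2, 0.3, -0.5]
width: 0.0596
finger_force: 0.0
```

Run:
```python
from h import *
bar=TR+R.from_euler('z',YAW,degrees=True).apply([-.023,0,.110])
Rt=tool_R(-22);s=state();print(s['ee_pos'],s['orientation'],s['qpos'].round(1),s['width'])
delta(bar-Rt.apply([0,0,.13]),Rt)
```

```text
[0.57602269 0.15577951 0.30115374] [ 1.79988962e+02 -3.03367471e-02  1.63796871e+02] [-41.5  11.7  26.4  86.6  -5.2  83.   58.8] 0.05959617838044504
xyz [  58.4 -500.7   70.6] turn [ 0.0331 -0.3836  0.1697]
```

{"fn": "move_arm", "kwargs": {"commands": [{"xyz": [58, -500, 60], "turn": [0.033, -0.384, 0.17], "jaw": 0.4}, {"xyz": [58, -500, 60], "turn": [0.033, -0.384, 0.17], "jaw": 0.4}, {"xyz": [58, -500, 60], "turn": [0.033, -0.384, 0.17], "jaw": 0.4}, {"xyz": [58, -500, 60], "turn": [0.033, -0.384, 0.17], "jaw": 0.4}, {"xyz": [58, -500, 60], "turn": [0.033, -0.384, 0.17], "jaw": 0.4}, {"xyz": [58, -500, 60], "turn": [0.033, -0.384, 0.17], "jaw": 0.4}, {"xyz": [58, -500, 60], "turn": [0.033, -0.384, 0.17], "jaw": 0.4}, {"xyz": [58, -500, 60], "turn": [0.033, -0.384, 0.17], "jaw": 0.4}, {"xyz": [58, -500, 60], "turn": [0.033, -0.384, 0.17], "jaw": 0.4}, {"xyz": [58, -500, 60], "turn": [0.033, -0.384, 0.17], "jaw": 0.4}, {"xyz": [58, -500, 60], "turn": [0.033, -0.384, 0.17], "jaw": 0.4}]}}

```text
clock: 3.48
ee_pos: [0.381, -0.3082, 0.2413]
orientation: [179.9, 22.1, 153.9]
wrist_force: [0.2, 0.3, 0.3]
width: 0.0515
finger_force: 0.0
```

Run:
```python
from h import *
bar=TR+R.from_euler('z',YAW,degrees=True).apply([-.023,0,.110])
Rt=tool_R(-22);s=state();print(s['ee_pos'],s['orientation'],s['qpos'].round(1),s['width'],s['dq'].round(1))
i=camera_info("wrist");w=grab_frame("wrist");cv2.imwrite("pics/w.png",np.clip(w[:,:,::-1]*1.5,0,255).astype(np.uint8))
Rr=tray_R(-22)
E=np.array([bar+Rr.apply([s*.04,t*.008,.008]) for s in(-1,1) for t in(-1,1)])
print(proj("wrist",E,i).round(0)); print(search_frame("tray_center","wrist"))
delta(bar+Rt.apply([0,0,.0187]),Rt)
```

```text
[ 0.3809609  -0.30821206  0.24133651] [179.94566939  22.06642922 153.90284936] [  3.8 -20.1  26.4 122.5   8.8  53.7  90.6] 0.05153167081898751 [-1.1  0.1 -2.7 -0.  -0.2  0.3 -1.5]
[[249. 132.]
 [268. 132.]
 [250. 220.]
 [268. 220.]]
[{'point': [157.2, 256.7], 'conf': 0.82}]
xyz [  5.   -2.6 158.5] turn [0.0012 0.0012 0.0022]
```

View pics/w.png

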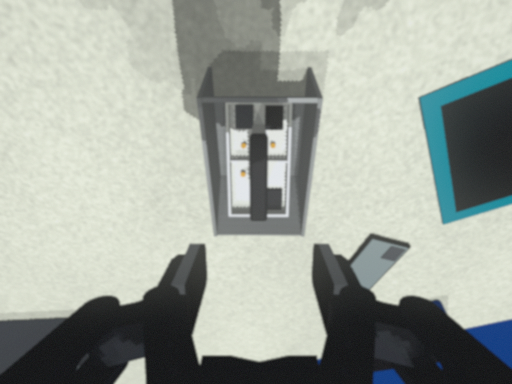

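The bar appears at columns 249–268, rows 133–220, exactly where predicted. I descend along the tool axis.

{"fn": "move_arm", "kwargs": {"commands": [{"xyz": [5, -3, 40], "turn": [0, 0, 0], "jaw": 0.4}, {"xyz": [5, -3, 80], "turn": [0, 0, 0], "jaw": 0.4}, {"xyz": [5, -3, 110], "turn": [0, 0, 0], "jaw": 0.4}, {"xyz": [5, -3, 130], "turn": [0, 0, 0], "jaw": 0.4}, {"xyz": [5, -3, 145], "turn": [0, 0, 0], "jaw": 0.4}, {"xyz": [5, -3, 155], "turn": [0, 0, 0], "jaw": 0.4}, {"xyz": [5, -3, 158], "turn": [0, 0, 0], "jaw": 0.4}, {"xyz": [5, -3, 158], "turn": [0, 0, 0], "jaw": 0.4}, {"xyz": [5, -3, 158], "turn": [0, 0, 0], "jaw": 0.4}]}}

```text
clock: 4.7
ee_pos: [0.4292, -0.335, 0.0935]
orientation: [180.0, 22.1, 154.0]
wrist_force: [-0.0, -0.1, -0.3]
width: 0.0513
finger_force: 0.0
```

Run:
```python
from h import *
bar=TR+R.from_euler('z',YAW,degrees=True).apply([-.023,0,.110])
Rt=tool_R(-22);s=state();print(s['ee_pos'],s['orientation'],s['wrist_force'],s['width'])
delta(bar+Rt.apply([0,0,.0187]),Rt)
```

```text
[ 0.42923967 -0.33499844  0.093511  ] [179.9763419  22.0953881 153.9673069] [-0.00479916 -0.05391615 -0.26664457] 0.05126675931386511
xyz [0.2 2.1 0.8] turn [0.0005 0.0017 0.0003]
```

{"fn": "move_arm", "kwargs": {"commands": [{"xyz": [0, 2, 0], "turn": [0, 0, 0], "jaw": 0.5}, {"xyz": [0, 2, 0], "turn": [0, 0, 0], "jaw": 0.7}, {"xyz": [0, 2, 0], "turn": [0, 0, 0], "jaw": 1}, {"xyz": [0, 2, 0], "turn": [0, 0, 0], "jaw": 1}, {"xyz": [0, 2, 0], "turn": [0, 0, 0], "jaw": 1}, {"xyz": [0, 2, 0], "turn": [0, 0, 0], "jaw": 1}, {"xyz": [0, 2, 0], "turn": [0, 0, 0], "jaw": 1}, {"xyz": [0, 2, 0], "turn": [0, 0, 0], "jaw": 1}], "force": 70}}

```text
clock: 5.7
ee_pos: [0.4298, -0.3335, 0.0933]
orientation: [180.0, 22.1, 153.9]
wrist_force: [-2.7, 2.6, 6.9]
width: 0.0146
finger_force: 69.0
```

Run:
```python
from h import *
s=state();print(s['ee_pos'],s['orientation'],s['wrist_force'],s['ft_torque'],s['width'],s['finger_force'])
R0=R.from_euler('xyz',s['orientation'],degrees=True)
# underside middle from tool: 87+18.7.. tcp->bar->underside
um=s['ee_pos']+R0.apply([0,0,.087-.0187]);l=R.from_euler('z',-YAW,degrees=True).apply(um-TR);print("underside mid in trough",l)
# path: pitch & underside mid interpolated to (0,0,zf)
for k in(.15,.3,.45,.6,.75,.9,1):
    Rt=tool_R(-22*(1-k)); u=l*(1-k)+np.array([0,0,.054])*k
    u[2]=l[2]+(.054-l[2])*min(1,k*1.0)
    delta(TR+R.from_euler('z',YAW,degrees=True).apply(u)-Rt.apply([0,0,.087-.0187]),Rt)
```

```text
[ 0.42979532 -0.33348822  0.09326179] [179.97082717  22.06518138 153.91897135] [-2.68183826  2.63557769  6.86114794] [0.62105294 0.5148302  0.04169605] 0.014605516190606696 69.04143691062927
underside mid in trough [ 0.00940946 -0.00045074  0.02996429]
xyz [-4.1  0.1 -3.8] turn [ 0.0003  0.0587 -0.0005]
xyz [-8.   0.2 -7.3] turn [ 0.0003  0.1163 -0.0005]
xyz [-12.    0.2 -10.6] turn [ 0.0003  0.1739 -0.0005]
xyz [-15.9   0.3 -13.7] turn [ 0.0004  0.2315 -0.0005]
xyz [-19.7   0.4 -16.5] turn [ 0.0004  0.2891 -0.0005]
xyz [-23.5   0.4 -19.2] turn [ 0.0004  0.3467 -0.0004]
xyz [-26.    0.5 -20.8] turn [ 0.0004  0.3851 -0.0004]
```

{"fn": "move_arm", "kwargs": {"commands": [{"xyz": [-1, 0, -2.5], "turn": [0, 0, 0], "jaw": 1}, {"xyz": [-5, 0, -6], "turn": [0, 0.058, 0], "jaw": 1}, {"xyz": [-9, 0, -10], "turn": [0, 0.116, 0], "jaw": 1}, {"xyz": [-13, 0, -13.5], "turn": [0, 0.174, 0], "jaw": 1}, {"xyz": [-17, 0, -16], "turn": [0, 0.232, 0], "jaw": 1}, {"xyz": [-20.5, 0, -18.5], "turn": [0, 0.29, 0], "jaw": 1}, {"xyz": [-24, 0.5, -20], "turn": [0, 0.347, 0], "jaw": 1}, {"xyz": [-26, 0.5, -21], "turn": [0, 0.385, 0], "jaw": 1}, {"xyz": [-26, 0.5, -21], "turn": [0, 0.385, 0], "jaw": 1}, {"xyz": [-26, 0.5, -21], "turn": [0, 0.385, 0], "jaw": 1}, {"xyz": [-26, 0.5, -21], "turn": [0, 0.385, 0], "jaw": 1}], "force": 90}}

```text
clock: 7.08
ee_pos: [0.4441, -0.3401, 0.1222]
orientation: [180.0, 0.0, 153.9]
wrist_force: [0.1, 0.5, -2.1]
width: 0.0142
finger_force: 88.2
```

Run:
```python
from h import *
s=state();print(s['ee_pos'],s['orientation'],s['wrist_force'],s['ft_torque'],s['width'],s['finger_force'])
R0=R.from_euler('xyz',s['orientation'],degrees=True)
um=s['ee_pos']+R0.apply([0,0,.087-.0187]);print(R.from_euler('z',-YAW,degrees=True).apply(um-TR))
a=grab_frame("scene");w=grab_frame("wrist")
c=cv2.resize(a[90:190,140:240],(384,384),interpolation=cv2.INTER_CUBIC)
o=np.hstack([c,w[:,50:450]]);cv2.imwrite("pics/l.png",np.clip(o[:,:,::-1]*1.5,0,255).astype(np.uint8))
```

```text
[ 0.44406716 -0.34005187  0.12217634] [1.79977479e+02 1.23354926e-02 1.53918837e+02] [ 0.0915567   0.45198244 -2.10053731] [ 0.00647128 -0.01916079 -0.00499871] 0.014165774595062935 88.16674590110779
[-5.29040237e-04 -7.40796977e-05  5.38763424e-02]
```

View pics/l.png

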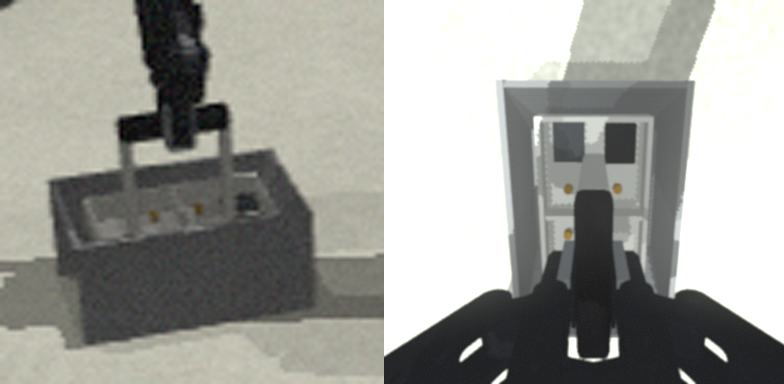

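The bar appears level at about (175,122) in the left pane. The tray is centred between the trough walls, and the wrist carries only the tray's weight. I lift straight up.

{"fn": "move_arm", "kwargs": {"commands": [{"xyz": [0, 0, -5], "turn": [0, 0, 0], "jaw": 1}, {"xyz": [0, 0, -15], "turn": [0, 0, 0], "jaw": 1}, {"xyz": [0, 0, -28], "turn": [0, 0, 0], "jaw": 1}, {"xyz": [0, 0, -42], "turn": [0, 0, 0], "jaw": 1}, {"xyz": [0, 0, -56], "turn": [0, 0, 0], "jaw": 1}, {"xyz": [0, 0, -70], "turn": [0, 0, 0], "jaw": 1}, {"xyz": [0, 0, -84], "turn": [0, 0, 0], "jaw": 1}, {"xyz": [0, 0, -95], "turn": [0, 0, 0], "jaw": 1}, {"xyz": [0, 0, -100], "turn": [0, 0, 0], "jaw": 1}, {"xyz": [0, 0, -100], "turn": [0, 0, 0], "jaw": 1}]}}

```text
clock: 8.43
ee_pos: [0.4446, -0.3402, 0.2224]
orientation: [180.0, 0.0, 153.9]
wrist_force: [0.2, 0.4, -2.6]
width: 0.0146
finger_force: 88.1
```

Run:
```python
from h import *
s=state();print(s['ee_pos'],s['orientation'],s['wrist_force'],s['width'],s['finger_force'])
delta([.5825,-.0304,.15],tool_R(0))
```

```text
[ 0.44455511 -0.34022615  0.22238253] [1.79992783e+02 8.73174103e-03 1.53939142e+02] [ 0.150636    0.39459678 -2.58278706] 0.01462555814210713 88.1331717967987
xyz [ 12.2 338.9  72.4] turn [ 0.0001  0.0002 -0.0002]
```

{"fn": "move_arm", "kwargs": {"commands": [{"xyz": [0, 15, 0], "turn": [0, 0, 0], "jaw": 1}, {"xyz": [1, 45, 0], "turn": [0, 0, 0], "jaw": 1}, {"xyz": [3, 85, 0], "turn": [0, 0, 0], "jaw": 1}, {"xyz": [5, 125, 0], "turn": [0, 0, 0], "jaw": 1}, {"xyz": [6, 165, 0], "turn": [0, 0, 0], "jaw": 1}, {"xyz": [8, 205, 10], "turn": [0, 0, 0], "jaw": 1}, {"xyz": [9, 245, 25], "turn": [0, 0, 0], "jaw": 1}, {"xyz": [10, 280, 42], "turn": [0, 0, 0], "jaw": 1}, {"xyz": [11, 310, 60], "turn": [0, 0, 0], "jaw": 1}, {"xyz": [12, 330, 70], "turn": [0, 0, 0], "jaw": 1}, {"xyz": [12, 339, 72], "turn": [0, 0, 0], "jaw": 1}, {"xyz": [12, 339, 72], "turn": [0, 0, 0], "jaw": 1}]}}

```text
clock: 9.93
ee_pos: [0.5829, -0.0305, 0.1506]
orientation: [-180.0, 0.0, 153.9]
wrist_force: [-0.6, -0.3, -2.5]
width: 0.0143
finger_force: 88.1
```

{"fn": "move_arm", "kwargs": {"commands": [{"xyz": [0, 0, 12], "turn": [0, 0, 0], "jaw": 1}, {"xyz": [0, 0, 27], "turn": [0, 0, 0], "jaw": 1}, {"xyz": [0, 0, 42], "turn": [0, 0, 0], "jaw": 1}, {"xyz": [0, 0, 55], "turn": [0, 0, 0], "jaw": 1}, {"xyz": [0, 0, 64], "turn": [0, 0, 0], "jaw": 1}, {"xyz": [0, 0, 69], "turn": [0, 0, 0], "jaw": 1}, {"xyz": [0, 0, 72], "turn": [0, 0, 0], "jaw": 1}, {"xyz": [0, 0, 73], "turn": [0, 0, 0], "jaw": 1}, {"xyz": [0, 0, 73], "turn": [0, 0, 0], "jaw": 1}, {"xyz": [0, 0, 73], "turn": [0, 0, 0], "jaw": 1}]}}

```text
clock: 11.18
ee_pos: [0.5829, -0.0304, 0.0776]
orientation: [180.0, 0.0, 153.9]
wrist_force: [0.7, -0.3, -2.6]
width: 0.014
finger_force: 88.2
```

Run:
```python
from h import *
s=state();print(s['ee_pos'],s['orientation'],s['wrist_force'],s['width'],s['finger_force'])
```

```text
[ 0.58285028 -0.03035918  0.07757221] [1.79978319e+02 1.91306565e-02 1.53937135e+02] [ 0.67911675 -0.2981914  -2.58904078] 0.014047121575240167 88.23057174682617
```

Contact is expected about 5 mm lower, so I creep down.

{"fn": "move_arm", "kwargs": {"commands": [{"xyz": [0, 0, 1], "turn": [0, 0, 0], "jaw": 1}, {"xyz": [0, 0, 2], "turn": [0, 0, 0], "jaw": 1}, {"xyz": [0, 0, 3], "turn": [0, 0, 0], "jaw": 1}, {"xyz": [0, 0, 4], "turn": [0, 0, 0], "jaw": 1}, {"xyz": [0, 0, 5], "turn": [0, 0, 0], "jaw": 1}, {"xyz": [0, 0, 5], "turn": [0, 0, 0], "jaw": 1}]}}

```text
clock: 11.92
ee_pos: [0.5821, -0.0298, 0.0753]
orientation: [179.9, -0.1, 153.9]
wrist_force: [-19.9, 3.1, 33.2]
width: 0.0144
finger_force: 93.4
```

{"fn": "move_arm", "kwargs": {"commands": [{"xyz": [0, 0, -1], "turn": [0, 0, 0], "jaw": 1}, {"xyz": [0, 0, -2], "turn": [0, 0, 0], "jaw": 1}, {"xyz": [0, 0, -2], "turn": [0, 0, 0], "jaw": 1}], "force": 30}}

```text
clock: 12.3
ee_pos: [0.5824, -0.03, 0.0757]
orientation: [179.9, -0.1, 153.9]
wrist_force: [-10.5, 2.0, 14.3]
width: 0.0148
finger_force: 90.6
```

{"fn": "move_arm", "kwargs": {"commands": [{"xyz": [0, 0, 0], "turn": [0, 0, 0], "jaw": 0.7}, {"xyz": [0, 0, 0], "turn": [0, 0, 0], "jaw": 0.5}, {"xyz": [0, 0, 0], "turn": [0, 0, 0], "jaw": 0.35}, {"xyz": [0, 0, 0], "turn": [0, 0, 0], "jaw": 0.35}, {"xyz": [0, 0, 0], "turn": [0, 0, 0], "jaw": 0.35}]}}

```text
clock: 12.92
ee_pos: [0.5827, -0.0304, 0.0742]
orientation: [-180.0, -0.0, 153.9]
wrist_force: [0.2, -0.5, -0.3]
width: 0.0552
finger_force: 0.0
```

{"fn": "move_arm", "kwargs": {"commands": [{"xyz": [0, 0, -10], "turn": [0, 0, 0], "jaw": 0.35}, {"xyz": [0, 0, -30], "turn": [0, 0, 0], "jaw": 0.35}, {"xyz": [0, 0, -60], "turn": [0, 0, 0], "jaw": 0.35}, {"xyz": [0, 0, -100], "turn": [0, 0, 0], "jaw": 0.35}, {"xyz": [0, 0, -140], "turn": [0, 0, 0], "jaw": 0.35}, {"xyz": [0, 0, -160], "turn": [0, 0, 0], "jaw": 0.35}, {"xyz": [0, 0, -160], "turn": [0, 0, 0], "jaw": 0.35}, {"xyz": [0, 0, -160], "turn": [0, 0, 0], "jaw": 0.35}]}}

```text
clock: 13.92
ee_pos: [0.5822, -0.0304, 0.2336]
orientation: [-180.0, -0.1, 153.9]
wrist_force: [-0.4, -0.0, -1.3]
width: 0.0557
finger_force: 0.0
```

Run:
```python
from h import *
print(state()['ee_pos'])
a=grab_frame("scene");w=grab_frame("wrist")
c=cv2.resize(a[110:310,100:300],(384,384),interpolation=cv2.INTER_CUBIC)
o=np.hstack([c,w[:,50:450]]);cv2.imwrite("pics/e.png",np.clip(o[:,:,::-1]*1.5,0,255).astype(np.uint8))
```

```text
[ 0.58222346 -0.03037495  0.23358935]
```

View pics/e.png

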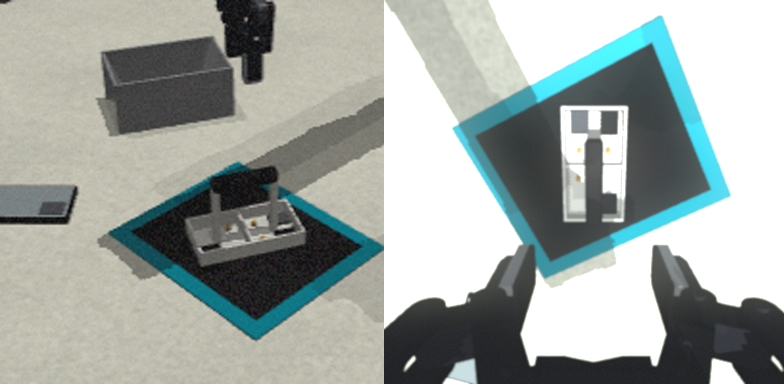

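The tray stands upright mid-mat (left pane about (245,230), right pane about (593,163)), the gripper is clear, and the trough is empty. I hand the job in.

```bash
python3 -c "
from rig import *
print(close_job())"
```

```text
the job is handed in; nothing more can be done
None
```

The wedged tray was levelled in the trough, lifted out level and set down upright in the middle of the mat, and the spare tray was left alone; the job is handed in at about 14 s, with no verdict returned.

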